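# Square a specimen carrier into the alignment corner and hold it

### The job

Take the specimen carrier with the green lug from the white mat, set it flat on the dark base plate of the alignment station and press it into the corner, its green-dotted corner innermost, so that it is tight against both blue fences at once. Do not let go: finish while you are still pressing it firmly against both fences, so that it can be clamped. Leave the orange carrier and everything else where it is.

Things in the scene. Friction and masses are not known exactly. Their poses are not given: they have to be found in the camera images.
- green_mid (a point): Centre, half-way up, of the loose carrier to be handled: aluminium, about 0.2 kg, 60 mm high in all, standing on the mat. Base block 60 (own x) by 46 (own y) by 20 mm high; on its middle an upright green lug 30 (x) by 14 (y) by 40 mm high, from 10 mm below to 30 mm above this point, to be gripped across its 14 mm. z up.
- green_datum (a point): The corner of the green carrier's base at its +x, +y, marked by a green dot on the base's top; the point lies at the level of the underside, +30 mm in x, +23 mm in y and -30 mm in z from green_mid. Same axes as green_mid.
- green: The green carrier as a body; origin at the centre of its underside, axes as green_mid.
- orange: A second carrier of the same shape with an orange lug and dot, standing on the same mat about 150 mm from the green one; origin at the centre of its underside. To be left alone.
- corner (a point): Inner corner of the fixed alignment station, on top of its dark slick base plate (10 mm above the table, friction about 0.15), where the two fences' inner faces would meet. x points into the far fence, y into the left fence, z up; the carrier belongs on the -x, -y side, its axes parallel to these. The plate reaches 125 mm to -x and 112 mm to -y.
- fence_far: Blue slick-faced fence (low friction, about 0.15), 14 mm thick, rising 16 mm above the base plate; its inner face is the plane x = 0 of the corner, from y = -5 to -100 mm. Body origin: 10 mm straight below the corner point, same axes.
- fence_left: Blue slick-faced fence (low friction, about 0.15), 14 mm thick, rising 16 mm above the base plate; its inner face is the plane y = 0 of the corner, from x = -5 to -110 mm. Body origin: 10 mm straight below the corner point, same axes.
- dish: Glass dish, 90 mm across, 16 mm high, loose bystander; origin under its centre.
- solvent: Amber bottle, 60 mm across, 120 mm high, loose bystander; origin under its centre.
- tweezers: Steel tweezers, 115 mm long, 6 mm high, lying on the table, loose bystander; origin under the middle, x lengthwise.
- sample_box: Clear open divided box, 90 by 130 mm and 35 mm high, loose bystander; origin under its centre.
- jar: White jar, 56 mm across, 50 mm high, loose bystander; origin under its centre.
Mind the look-alikes: they are no part of the job. What is shaped like the green but red or yellow is not meant.

How it is judged:
By the outcome, as a careful person would: the job done as asked, in the order asked, and still so for the second after the job is handed in, while the arm keeps its last pose, push and grip.
It also fails if it takes over 62 s, if anything falls off the work surface, if the arm or the gripper's body presses on something with over 40 N, if the wrist force passes 120 N, or if a joint passes its speed limit or range.

### The arm

A 6-joint arm with a two-finger parallel gripper is mounted at the origin on the work surface. World frame = base frame: x ahead of the robot, y to its left, z up, the work surface at z = 0. Lengths are in m, angles in rad, forces in N, time in s.
With the tool pointing down it reaches from about 0.325 to 0.775 m from the base axis. Payload 5.5 kg.
Tool frame: the origin (TCP) lies between the finger pads; the fingertips stand ahead of it and the grasp point (between the pads) lies 2 mm behind it (arm.nose_length is the x of the fingertips in the tool frame, in m); x points along the fingers, z is the direction in which the jaws open and shut, and the axes are right-handed (so a half turn about x gives the same grasp; the last joint's range is limited). The gripper opens to 88 mm and grips with 3 to 60 N. Pads are 20 mm wide; open, the fingers measure 115 mm over their backs; the gripper's body (75 mm by 178 mm) begins 61 mm behind the grasp point.
Start: joints at [1.142, 0.091, 1.231, -0, 1.82, -0.057], TCP at [0.218, 0.559, 0.204] pointing down, gripper open.
Joint ranges: [-2.87, 2.87], [-0.86, 2.18], [0.17, 2.46], [-1.51, 4.65], [0.06, 2.69], [-2.65, 2.65]. Speed limits (rad/s): [2.57, 2.57, 3.01, 3.14, 3.14, 3.14].

### API

Orientations are given as a unit quaternion [w, x, y, z].
In Python, from cell import telemetry, imaging, finish_job, arm gives the robot as it stands. The module is installed in compiled form; this text tells all that it offers.
- The arm moves only by the tool move_arm, never from a script. Its argument "targets" is a list of rows, each an object with "fingers": the finger opening in mm, from 0 to 87.8; "linear": the shift along the tool's x, y, z in mm, a list of three; "delta_rot": the turn, a rotation vector about the tool's x, y, z in rad, a list of three. In form: [{"fingers": fingers, "linear": [x, y, z], "delta_rot": [ax, ay, az]}, ...]. A call has exactly 10 rows; each row is the pose to reach, as a shift and turn from the pose commanded when the call began, along the tool's axes at that moment; what a row does not reach only later rows make up. A row lasts 1/12 s, in which the tool goes at most 41.7 mm and 7.16 degrees, less where a joint would pass 70% of its speed; a pose out of reach is approached as far as the arm can. A call with a gripper value outside its range is refused whole. The fingers move at their own pace and stop on an object; "squeeze" is the grip in N (left out, the last holds). Time passes only in rows, so rows that repeat a pose let the fingers close, or fill a call up. It gives the time, the measured TCP pose, the force and the opening at its end, in the units of the state.
- telemetry.observe(): the state, without advancing time (a new reading comes with each control period).
- imaging.capture(name): name is "scene" or "top" or "wrist"; returns the picture (384x512x3 uint8, blue, green, red); there is no depth.
- imaging.get_calibration(name): a dict with "vfov" (degrees; the focal length in pixels is half the picture's height over the tangent of half this angle, whatever the lens; pixels are square), "cx", "cy" (the principal point, pixels), "dist_coeffs" ([k1, k2, p1, p2, k3] as OpenCV has them; the pictures are not rectified), "view" (4x4, takes a point from world to camera coordinates). Camera axes: x right, y up, looking along -z (the intrinsics and any distortion apply to the point x, -y, -z); pixel columns grow to the right and rows downward; lengths in m; the calibration is good to about 2 mm. A picture is of the moment at which its call begins: read the wrist's pose just before it. get_calibration takes no time and is no camera call; for the wrist camera it gives the pose at the moment of the call.
- finish_job(): hands the job in, once; it reports no verdict.
Trained networks look in the newest picture that a camera, given by its name, has taken for a name from the list of things; names that differ only in an ending like _2 or _b are one class to them, and where a whole thing is asked for, a point or a joint stands for the part that bears it (a point fixed in the world has none). Each returns a list of dicts, best first, with "conf" (0 to 1); they miss things now and then, are a little off and sometimes report something else, mostly with a low value. They report only what shows in the picture. A call takes as long as a camera call. They do not tell look-alikes from the thing itself.
- imaging.trace(camera, query): "pixels" (384x512 bool, what is visible of it) and "rect" ([left, top, right, bottom] in pixels, round what is visible of it).
- imaging.place_of(camera, query): "point" ([column, row] in pixels: a listed point, or the origin of a listed thing).
The state is a dict: "time": time; "joint_pos": joint angles; "dq": joint speeds; "tau": joint torques, N m; "ee_pos": TCP position; "tcp_rot": TCP orientation; "ft_force": force on the tool from outside, world axes, zero at the start; "torque": the same for the moment, N m; "width": opening from 0.0 (shut) to 1.0 (fully open).
Only numpy, scipy, OpenCV 4.12 (cv2) and the standard library are available. Lean on these libraries where they do the work, as an engineer would, in place of code of your own. Each camera call takes 0.05 s, during which the arm holds its last target.

## Working session

There is one attempt and no reset: what is moved stays moved. The work goes in short steps, Python scripts to look and compute and a tool call to move; the robot and the scene stay as the last step left them, time stands still between calls to the robot, and variables do not carry over. Pictures are saved under pics/ and viewed, and the job is handed in when it is done.

Besides the shell and the picture viewer there is one more tool, called after "Emit:" in YAML: its name, and indented under it one key for each argument. move_arm: Moves the arm, as the interface text tells. Its arguments: {"type":"object","properties":{"targets":{"type":"array"},"squeeze":{"type":"number"}},"required":["targets"]}

```bash
mkdir -p pics
cat > h.py <<'E'
import numpy as np, cv2
from cell import telemetry, imaging, finish_job, arm
def K(c):
    f=192/np.tan(np.radians(c['vfov'])/2); return np.array([[f,0,c['cx']],[0,f,c['cy']],[0,0,1.]])
def ray(c,p):
    q=cv2.undistortPoints(np.array([[p]],float),K(c),np.array(c['dist_coeffs'],float))[0,0]
    V=np.array(c['view']); R=V[:3,:3]; t=V[:3,3]
    d=R.T@np.array([q[0],-q[1],-1.]); return -R.T@t, d/np.linalg.norm(d)
def atz(c,p,z):
    o,d=ray(c,p); return o+d*(z-o[2])/d[2]
def tri(rs):
    A=0;b=0
    for o,d in rs:
        P=np.eye(3)-np.outer(d,d); A=A+P; b=b+P@o
    x=np.linalg.solve(A,b); return x,[np.linalg.norm((np.eye(3)-np.outer(d,d))@(x-o))*1e3 for o,d in rs]
def proj(c,X):
    V=np.array(c['view']); p=V[:3,:3]@np.array(X)+V[:3,3]; p=p*[1,-1,-1]
    return cv2.projectPoints(p[None],np.zeros(3),np.zeros(3),K(c),np.array(c['dist_coeffs'],float))[0][0,0]
E
python3 - <<'E'
from h import *
np.set_printoptions(precision=4,suppress=True)
s=telemetry.observe();print(s['ee_pos'],s['tcp_rot'],s['time'],arm.nose_length)
C={}
for n in['scene','top']:
    im=imaging.capture(n);cv2.imwrite(f'pics/{n}0.png',im);c=C[n]=imaging.get_calibration(n)
    for q in['green_mid','green_datum','green','orange','corner','fence_far','fence_left']:
        for r in imaging.place_of(n,q)[:4]: print(n,q,np.round(r['point'],1),round(r['conf'],2))
E
```

```text
[0.2178 0.5587 0.2027] [ 0.5832 -0.3993  0.5844  0.3986] 0.0 0.017
scene green_mid [228.1 208.6] 0.96
scene green_mid [264.9 219.5] 0.93
scene green_mid [272.9 192.8] 0.62
scene green_mid [228.5 174.1] 0.57
scene green_datum [232.4 178.8] 0.89
scene green_datum [275.4 233.6] 0.79
scene green_datum [283. 201.] 0.69
scene green_datum [243.3 212.9] 0.59
scene green [228.6 218. ] 0.92
scene green [227.7 182.1] 0.79
scene green [272.4 194.1] 0.7
scene green [264.4 231.8] 0.6
scene orange [304.8 177.5] 0.82
scene corner [225.4 247.3] 0.88
scene fence_far [228.2 249.2] 0.57
scene fence_left [230.  250.6] 0.58
top green_mid [271.3 182. ] 0.81
top green_mid [273.6 218.3] 0.79
top green_mid [223.7 207.1] 0.7
top green_mid [217.5 257.7] 0.6
top green_datum [261.4 219. ] 0.83
top green_datum [212.7 256.2] 0.65
top green_datum [271.5 173.4] 0.57
top green_datum [227.3 195.9] 0.52
top green [273.4 220.7] 0.81
top green [272.8 186.2] 0.8
top green [224.9 259.2] 0.75
top green [225.5 206.6] 0.66
top orange [173.6 204.2] 0.74
top corner [400.5 217.1] 0.35
top fence_far [310.5 197.8] 0.73
top fence_left [308.2 196.2] 0.71
top fence_left [257.8 136.2] 0.56
```

View pics/scene0.png

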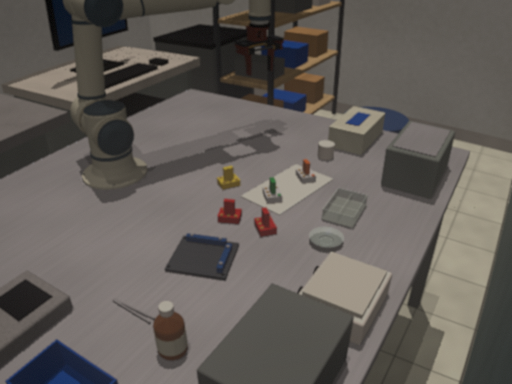

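View pics/top0.png

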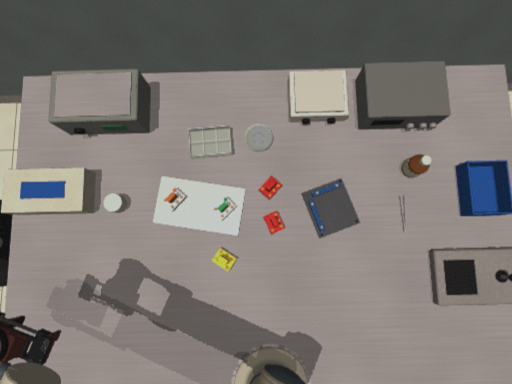

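Run:
```python
import cv2
a=cv2.imread('pics/top0.png')[150:290,150:350];cv2.imwrite('pics/topc.png',cv2.resize(a,None,fx=4,fy=4,interpolation=2))
a=cv2.imread('pics/scene0.png')[140:290,190:350];cv2.imwrite('pics/scenec.png',cv2.resize(a,None,fx=4,fy=4,interpolation=2))
```

```text
(no output)
```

View pics/topc.png

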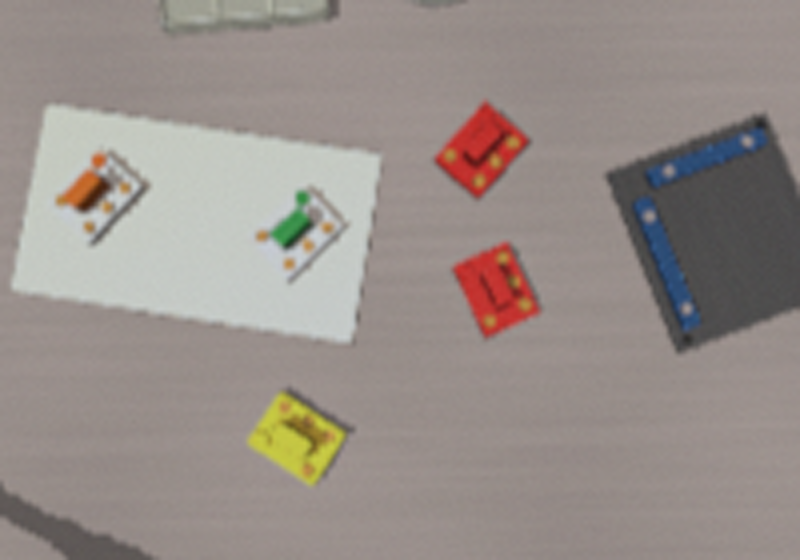

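View pics/scenec.png

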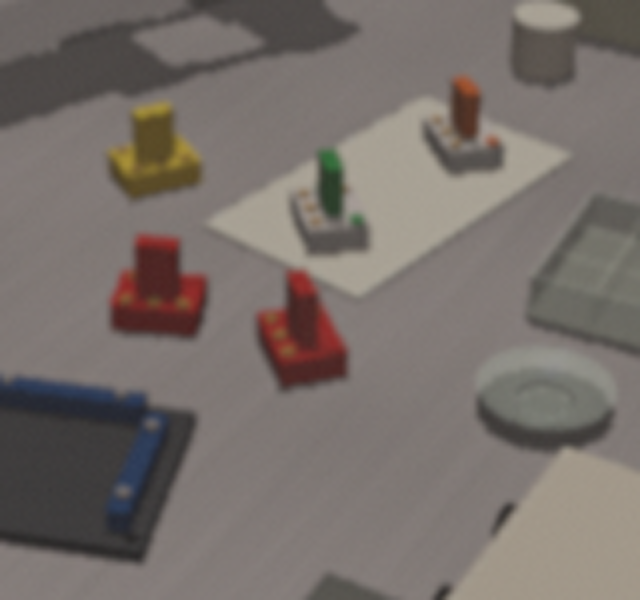

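The only green-lugged carrier on the white mat is at top (226,208), scene (272,193). The orange one is at top (176,199). The red ones at (271,187) and (274,222) and the yellow one at (225,259) are off the mat, so they are look-alikes. The crop confirms a green lug and green dot on white aluminium. Next I'll get rough positions.

Run:
```python
from h import *
np.set_printoptions(precision=4,suppress=True)
t=imaging.get_calibration('top');s=imaging.get_calibration('scene');w=imaging.get_calibration('wrist')
print('green dot', atz(t,[225.5,199.5],.02), atz(s,[279.5,195],.02))
print('mid',atz(t,[223.7,207.1],.03),tri([ray(t,[223.7,207.1]),ray(s,[272.9,192.8])]))
print('corner top',atz(t,[310.5,197],.01),atz(s,[225.4,247.3],.01), 'left fence low',atz(t,[323,230],.026),'far fence r',atz(t,[341,183],.026))
for p in [(302,195),(340,178),(320,238),(358,222)]: print('plate',atz(t,p,.01))
print(w['vfov'],w['dist_coeffs']); V=np.array(w['view']); print('cam pos',-V[:3,:3].T@V[:3,3], 'look',-V[2,:3],'right',V[0,:3])
st=telemetry.observe()
from scipy.spatial.transform import Rotation as R
q=st['tcp_rot'];print(R.from_quat([q[1],q[2],q[3],q[0]]).as_matrix())
cv2.imwrite('pics/w0.png',imaging.capture('wrist'))
```

```text
green dot [0.5442 0.1253 0.02  ] [0.5499 0.1257 0.02  ]
mid [0.5197 0.1301 0.03  ] (array([0.5226, 0.1324, 0.0151]), [np.float64(1.469030613823842), np.float64(1.4690306138238642)])
corner top [ 0.5476 -0.1381  0.01  ] [ 0.5481 -0.1467  0.01  ] left fence low [ 0.4442 -0.1695  0.026 ] far fence r [ 0.587  -0.2315  0.026 ]
plate [ 0.5545 -0.112   0.01  ]
plate [ 0.6056 -0.2328  0.01  ]
plate [ 0.4207 -0.1618  0.01  ]
plate [ 0.467  -0.2806  0.01  ]
63.70692487603534 [-0.074  0.     0.     0.     0.   ]
cam pos [0.1405 0.5897 0.3847] look [ 0.2784 -0.1088 -0.9543] right [ 0.3627  0.9319 -0.0004]
[[-0.     -0.9317  0.3633]
 [-0.      0.3633  0.9317]
 [-1.      0.     -0.    ]]
```

View pics/w0.png

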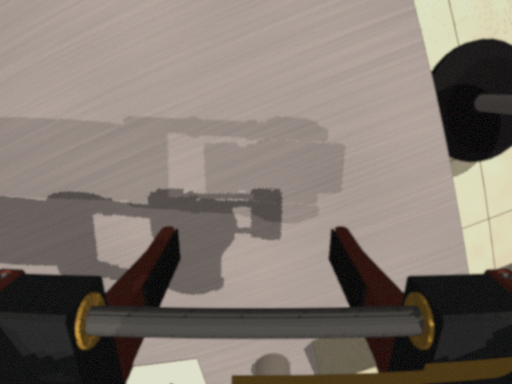

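Emit:
move_arm:
  targets:
    - {"fingers":87,"linear":[0,-38,-25],"delta_rot":[0.04,0,0]}
    - {"fingers":87,"linear":[0,-72,-49],"delta_rot":[0.08,0,0]}
    - {"fingers":87,"linear":[0,-106,-72],"delta_rot":[0.12,0,0]}
    - {"fingers":87,"linear":[0,-140,-95],"delta_rot":[0.16,0,0]}
    - {"fingers":87,"linear":[0,-174,-118],"delta_rot":[0.2,0,0]}
    - {"fingers":87,"linear":[0,-208,-141],"delta_rot":[0.24,0,0]}
    - {"fingers":87,"linear":[0,-242,-164],"delta_rot":[0.27,0,0]}
    - {"fingers":87,"linear":[0,-276,-187],"delta_rot":[0.3,0,0]}
    - {"fingers":87,"linear":[0,-310,-210],"delta_rot":[0.326,0,0]}
    - {"fingers":87,"linear":[0,-342,-232],"delta_rot":[0.326,0,0]}

```text
time: 1.68
ee_pos: [0.4532, 0.2166, 0.2041]
tcp_rot: [0.641, -0.298, 0.641, 0.298]
ft_force: [1.3, 0.5, -0.1]
width: 0.989
```

Emit:
move_arm:
  targets:
    - {"fingers":87,"linear":[0,-30,-8],"delta_rot":[0,0,0]}
    - {"fingers":87,"linear":[0,-60,-16],"delta_rot":[0,0,0]}
    - {"fingers":87,"linear":[0,-79,-21],"delta_rot":[0,0,0]}
    - {"fingers":87,"linear":[0,-79,-21],"delta_rot":[0,0,0]}
    - {"fingers":87,"linear":[0,-79,-21],"delta_rot":[0,0,0]}
    - {"fingers":87,"linear":[0,-79,-21],"delta_rot":[0,0,0]}
    - {"fingers":87,"linear":[0,-79,-21],"delta_rot":[0,0,0]}
    - {"fingers":87,"linear":[0,-79,-21],"delta_rot":[0,0,0]}
    - {"fingers":87,"linear":[0,-79,-21],"delta_rot":[0,0,0]}
    - {"fingers":87,"linear":[0,-79,-21],"delta_rot":[0,0,0]}

```text
time: 2.52
ee_pos: [0.4991, 0.1525, 0.204]
tcp_rot: [0.641, -0.299, 0.641, 0.299]
ft_force: [0.5, -0.6, -0.5]
width: 0.994
```

```bash
cat > look.py <<'E'
import sys
from h import *
import pickle
np.set_printoptions(precision=4,suppress=True)
name=sys.argv[1]
s=telemetry.observe();c=imaging.get_calibration('wrist');im=imaging.capture('wrist')
cv2.imwrite(f'pics/{name}.png',im);pickle.dump((s,c),open(name+'.pkl','wb'))
print(s['ee_pos'],s['time'])
for q in sys.argv[2:]:
    for r in imaging.place_of('wrist',q)[:4]: print(q,np.round(r['point'],1),round(r['conf'],2),atz(c,r['point'],{'green_mid':.03,'green_datum':0.,'green':0,'corner':.01}[q]))
E
python3 look.py w1 green_mid green_datum green
```

```text
[0.4991 0.1525 0.204 ] 2.5167
green_mid [137.8 235.2] 0.96 [ 0.4701 -0.0167  0.03  ]
green_mid [203.  292.1] 0.68 [ 0.5856 -0.0101  0.03  ]
green_mid [162.3  89.9] 0.63 [0.3649 0.1322 0.03  ]
green_mid [255.4 193.8] 0.61 [0.5236 0.134  0.03  ]
green_datum [171.8 221.5] 0.92 [0.4888 0.0157 0.    ]
green_datum [190.4  65.4] 0.8 [0.3606 0.1707 0.    ]
green_datum [266.3 210.3] 0.68 [0.5581 0.1243 0.    ]
green_datum [219.9 300.4] 0.57 [ 0.625 -0.019  0.   ]
green [253.  183.6] 0.97 [0.5184 0.1344 0.    ]
green [199.8 274.2] 0.88 [ 0.5731 -0.0111  0.    ]
green [168.   90.6] 0.85 [0.364  0.1306 0.    ]
green [144.9 229.4] 0.82 [ 0.4733 -0.0214  0.    ]
```

View pics/w1.png

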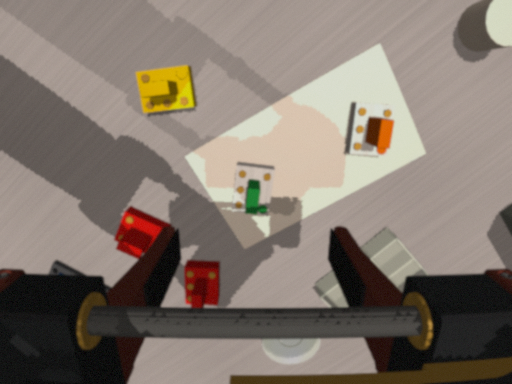

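Run:
```python
import cv2
a=cv2.imread('pics/w1.png')[150:230,210:310];cv2.imwrite('pics/w1c.png',cv2.resize(a,None,fx=7,fy=7,interpolation=2))
```

```text
(no output)
```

View pics/w1c.png

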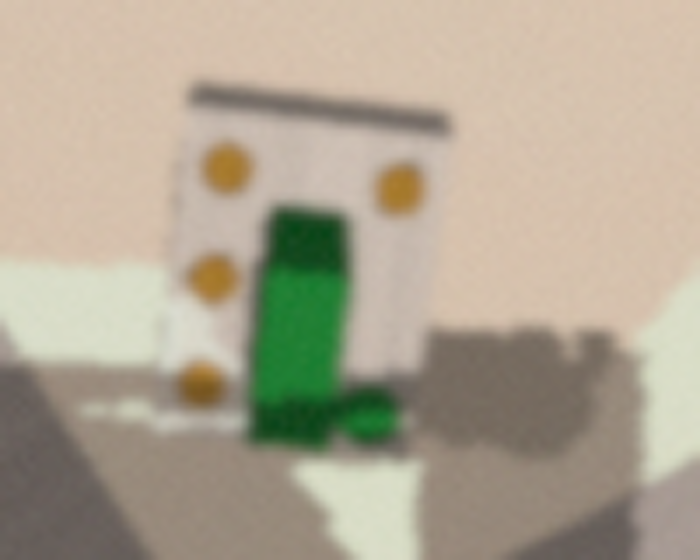

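The crop shows the green lug at about px (252,196) and the green dot at (262.9,208.9), bottom right. This is the right carrier. I'll use its top-face dots to find the axes.

Run:
```python
from h import *; import pickle
np.set_printoptions(precision=4,suppress=True)
s,c=pickle.load(open('w1.pkl','rb'))
P=[]
for x,y in [(228,167),(400,190),(213,278),(203,385),(370,412)]:
    p=[(x+.5)/7-.5+210,(y+.5)/7-.5+150]; X=atz(c,p,.021);P.append(X);print(X)
P=np.array(P)
a=lambda v:np.degrees(np.arctan2(v[1],v[0]))
print('x ang',a(P[3]-P[0]),a(P[4]-P[1]),'y ang',a(P[1]-P[0]),a(P[4]-P[3]))
print(np.linalg.norm(P[3]-P[0]),np.linalg.norm(P[1]-P[0]),'centre',(P[0]+P[1]+P[3]+P[4])/4)
# lug top corners z=.061
for x,y in [(268,270),(350,270),(250,405),(335,405)]:
    p=[(x+.5)/7-.5+210,(y+.5)/7-.5+150];print('lug',atz(c,p,.061))
```

```text
[0.4956 0.1364 0.021 ]
[0.5179 0.1567 0.021 ]
[0.5092 0.1214 0.021 ]
[0.5232 0.107  0.021 ]
[0.5463 0.1266 0.021 ]
x ang -46.88728322035203 -46.64240627280052 y ang 42.291515910664415 40.38241236491186
0.04039492946822956 0.030113112342235262 centre [0.5207 0.1317 0.021 ]
lug [0.5056 0.1381 0.061 ]
lug [0.5138 0.148  0.061 ]
lug [0.5209 0.1214 0.061 ]
lug [0.5296 0.1318 0.061 ]
```

Emit:
move_arm:
  targets:
    - {"fingers":60,"linear":[15,-7,-1],"delta_rot":[0.05,0,0]}
    - {"fingers":60,"linear":[30,-14,-1],"delta_rot":[0.1,0,0]}
    - {"fingers":60,"linear":[50,-21,-2],"delta_rot":[0.135,0,0]}
    - {"fingers":60,"linear":[70,-28,-2],"delta_rot":[0.135,0,0]}
    - {"fingers":60,"linear":[74,-28,-2],"delta_rot":[0.135,0,0]}
    - {"fingers":60,"linear":[74,-28,-2],"delta_rot":[0.135,0,0]}
    - {"fingers":60,"linear":[74,-28,-2],"delta_rot":[0.135,0,0]}
    - {"fingers":60,"linear":[74,-28,-2],"delta_rot":[0.135,0,0]}
    - {"fingers":60,"linear":[74,-28,-2],"delta_rot":[0.135,0,0]}
    - {"fingers":60,"linear":[74,-28,-2],"delta_rot":[0.135,0,0]}

```text
time: 3.55
ee_pos: [0.52, 0.1326, 0.1312]
tcp_rot: [0.66, -0.255, 0.659, 0.255]
ft_force: [-0.2, 0.7, 0.1]
width: 0.683
```

```bash
python3 look.py w2 green_mid green_datum green
python3 - <<'E'
import cv2
a=cv2.imread('pics/w2.png')[150:290,180:340];cv2.imwrite('pics/w2c.png',cv2.resize(a,None,fx=4,fy=4,interpolation=2))
E
```

```text
[0.52   0.1326 0.1312] 3.55
green_mid [124.  260.2] 0.96 [ 0.4735 -0.0187  0.03  ]
green_mid [254.5 188.5] 0.92 [0.5217 0.1314 0.03  ]
green_mid [207.8 313.3] 0.58 [ 0.5809 -0.0104  0.03  ]
green_mid [121.7  73.5] 0.57 [0.3651 0.1309 0.03  ]
green_datum [164.5 235.7] 0.89 [ 0.4907  0.0162 -0.    ]
green_datum [232.8 319.7] 0.62 [ 0.6223 -0.0186  0.    ]
green_datum [276.9 207.9] 0.58 [0.5605 0.1248 0.    ]
green_datum [154.8  39.2] 0.56 [0.3601 0.1699 0.    ]
green [257.1 180.1] 0.96 [0.5237 0.1333 0.    ]
green [134.3  74.6] 0.96 [0.3646 0.1315 0.    ]
green [133.4 248.5] 0.85 [ 0.474  -0.0212  0.    ]
green [206.  297.3] 0.83 [ 0.5769 -0.0154  0.    ]
```

View pics/w2c.png

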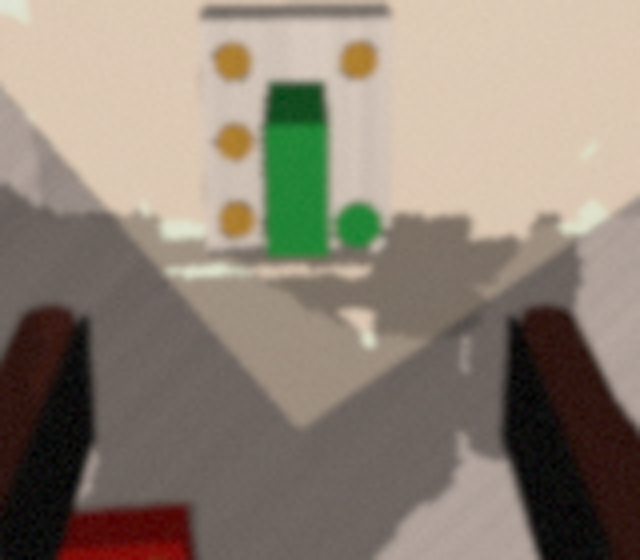

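Run:
```python
from h import *; import pickle
np.set_printoptions(precision=4,suppress=True)
s1,c1=pickle.load(open('w1.pkl','rb'));s,c=pickle.load(open('w2.pkl','rb'))
f=lambda q,k,o:[(q[0]+.5)/k-.5+o[0],(q[1]+.5)/k-.5+o[1]]
A=[(228,167),(400,190),(213,278),(203,385),(370,412),(268,270),(350,270),(250,405),(335,405)]
B=[(233,61),(358,60),(235,142),(237,219),(358,225),(266,123),(327,123),(266,256),(329,256)]
T=[]
for a,b in zip(A,B):
    X,e=tri([ray(c1,f(a,7,(210,150))),ray(c,f(b,4,(180,150)))]);print(X,np.round(e,1))
P=np.array([atz(c,f(b,4,(180,150)),.021) for b in B[:5]]);L=np.array([atz(c,f(b,4,(180,150)),.061) for b in B[5:]])
a=lambda v:np.degrees(np.arctan2(v[1],v[0]))
print(P,L);print('x',a(P[3]-P[0]),a(P[4]-P[1]),a(L[2]-L[0]),a(L[3]-L[1]),'y',a(P[1]-P[0]),a(P[4]-P[3]),a(L[1]-L[0]),a(L[3]-L[2]))
print('cen',P[[0,1,3,4]].mean(0),L.mean(0))
from scipy.spatial.transform import Rotation as R
q=s['tcp_rot'];M=R.from_quat([q[1],q[2],q[3],q[0]]).as_matrix();print(M)
for z in (P[[0,1,3,4]].mean(0),L.mean(0)): print(M.T@(z-s['ee_pos']))
```

```text
[0.496  0.1359 0.0189] [0.1 0.1]
[0.5177 0.1568 0.0219] [0.1 0.1]
[0.5106 0.1197 0.0143] [0.1 0.1]
[0.5222 0.108  0.0254] [0.1 0.1]
[0.5439 0.1282 0.0298] [0.4 0.4]
[0.5052 0.1388 0.0623] [0.4 0.4]
[0.5194 0.1436 0.0382] [0.3 0.3]
[0.51   0.1337 0.1124] [2.8 2.8]
[0.5002 0.1571 0.1732] [3.1 3.1]
[[0.4958 0.1362 0.021 ]
 [0.5178 0.1566 0.021 ]
 [0.5096 0.1213 0.021 ]
 [0.5232 0.1066 0.021 ]
 [0.5467 0.1258 0.021 ]] [[0.5053 0.1389 0.061 ]
 [0.5148 0.1475 0.061 ]
 [0.5254 0.1165 0.061 ]
 [0.5355 0.1258 0.061 ]]
x -47.13140037358451 -46.82910442232093 -48.1061781096078 -46.41845885610386 y 42.80620615688528 39.318809306468886 42.33818557409366 42.336855399209036
cen [0.5209 0.1313 0.021 ] [0.5203 0.1322 0.061 ]
[[ 0.0021 -0.6731  0.7395]
 [ 0.0004  0.7395  0.6731]
 [-1.     -0.0011  0.0019]]
[ 0.1102 -0.0014 -0.0004]
[ 0.0702 -0.0004 -0.0002]
```

Emit:
move_arm:
  targets:
    - {"fingers":60,"linear":[20,-1,0],"delta_rot":[0,0,0]}
    - {"fingers":60,"linear":[40,-1,0],"delta_rot":[0,0,0]}
    - {"fingers":60,"linear":[60,-1,0],"delta_rot":[0,0,0]}
    - {"fingers":60,"linear":[75,-1,0],"delta_rot":[0,0,0]}
    - {"fingers":60,"linear":[84,-1,0],"delta_rot":[0,0,0]}
    - {"fingers":60,"linear":[88,-1,0],"delta_rot":[0,0,0]}
    - {"fingers":60,"linear":[88,-1,0],"delta_rot":[0,0,0]}
    - {"fingers":10,"linear":[88,-1,0],"delta_rot":[0,0,0]}
    - {"fingers":0,"linear":[88,-1,0],"delta_rot":[0,0,0]}
    - {"fingers":0,"linear":[88,-1,0],"delta_rot":[0,0,0]}
  squeeze: 40

```text
time: 4.58
ee_pos: [0.521, 0.1317, 0.0432]
tcp_rot: [0.66, -0.255, 0.659, 0.255]
ft_force: [-0.2, -0.6, 0.4]
width: 0.496
```

Emit:
move_arm:
  targets:
    - {"fingers":0,"linear":[0,0,0],"delta_rot":[0,0,0]}
    - {"fingers":0,"linear":[0,0,0],"delta_rot":[0,0,0]}
    - {"fingers":0,"linear":[0,0,0],"delta_rot":[0,0,0]}
    - {"fingers":0,"linear":[0,0,0],"delta_rot":[0,0,0]}
    - {"fingers":0,"linear":[0,0,0],"delta_rot":[0,0,0]}
    - {"fingers":0,"linear":[-5,0,0],"delta_rot":[0,0,0]}
    - {"fingers":0,"linear":[-15,0,0],"delta_rot":[0,0,0]}
    - {"fingers":0,"linear":[-30,0,0],"delta_rot":[0,0,0]}
    - {"fingers":0,"linear":[-50,0,0],"delta_rot":[0,0,0]}
    - {"fingers":0,"linear":[-70,0,0],"delta_rot":[0,0,0]}

```text
time: 5.42
ee_pos: [0.5198, 0.1314, 0.1128]
tcp_rot: [0.659, -0.255, 0.66, 0.255]
ft_force: [1.3, 0.1, -1.3]
width: 0.147
```

```bash
python3 look.py w3; python3 -c "
from h import *
print(telemetry.observe())"
```

```text
[0.5198 0.1314 0.1128] 5.4167
{'time': 5.4667, 'joint_pos': array([ 1.84187891e-01, -8.19308739e-02,  1.55541257e+00, -9.57700702e-06,
        1.66146383e+00, -5.53823788e-01]), 'dq': array([ 0.00013725, -0.01212607,  0.00339925,  0.00180018, -0.08871184,
        0.0005993 ]), 'tau': array([-1.16321398e-01, -2.54122585e+01, -2.86455256e+01,  2.98484776e-02,
        6.93257642e-02, -1.63778153e-03]), 'ee_pos': array([0.52191283, 0.13181348, 0.11823721]), 'tcp_rot': array([ 0.66181481, -0.25547867,  0.65719588,  0.2546083 ]), 'ft_force': array([-0.28006688,  0.40193421,  1.65949193]), 'torque': array([-0.00421111, -0.0070327 , -0.0767724 ]), 'width': 0.1428386468114871}
```

View pics/w3.png

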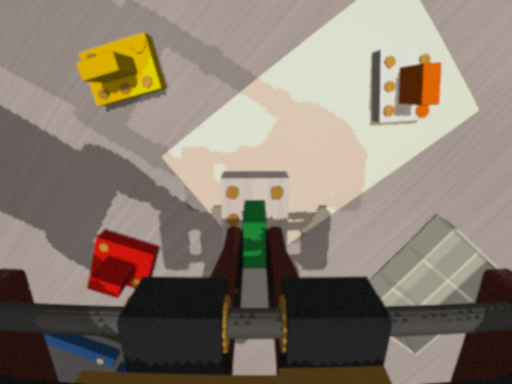

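Emit:
move_arm:
  targets:
    - {"fingers":0,"linear":[-12,-18,-20],"delta_rot":[-0.1,0,0]}
    - {"fingers":0,"linear":[-24,-38,-43],"delta_rot":[-0.22,0,0]}
    - {"fingers":0,"linear":[-36,-60,-68],"delta_rot":[-0.34,0,0]}
    - {"fingers":0,"linear":[-42,-82,-94],"delta_rot":[-0.46,0,0]}
    - {"fingers":0,"linear":[-42,-104,-119],"delta_rot":[-0.58,0,0]}
    - {"fingers":0,"linear":[-42,-126,-145],"delta_rot":[-0.7,0,0]}
    - {"fingers":0,"linear":[-42,-150,-172],"delta_rot":[-0.82,0,0]}
    - {"fingers":0,"linear":[-42,-174,-199],"delta_rot":[-0.94,0,0]}
    - {"fingers":0,"linear":[-42,-198,-227],"delta_rot":[-1.06,0,0]}
    - {"fingers":0,"linear":[-42,-217,-249],"delta_rot":[-1.16,0,0]}

```text
time: 6.3
ee_pos: [0.4814, -0.1981, 0.1539]
tcp_rot: [-0.411, 0.575, -0.412, -0.575]
ft_force: [0.9, -0.3, -1.6]
width: 0.147
```

Emit:
move_arm:
  targets:
    - {"fingers":0,"linear":[0,0,0],"delta_rot":[-0.07,0,0]}
    - {"fingers":0,"linear":[0,0,0],"delta_rot":[-0.07,0,0]}
    - {"fingers":0,"linear":[0,0,0],"delta_rot":[-0.07,0,0]}
    - {"fingers":0,"linear":[0,0,0],"delta_rot":[-0.07,0,0]}
    - {"fingers":0,"linear":[0,0,0],"delta_rot":[-0.07,0,0]}
    - {"fingers":0,"linear":[0,0,0],"delta_rot":[-0.07,0,0]}
    - {"fingers":0,"linear":[0,0,0],"delta_rot":[-0.07,0,0]}
    - {"fingers":0,"linear":[0,0,0],"delta_rot":[-0.07,0,0]}
    - {"fingers":0,"linear":[0,0,0],"delta_rot":[-0.07,0,0]}
    - {"fingers":0,"linear":[0,0,0],"delta_rot":[-0.07,0,0]}

```text
time: 7.13
ee_pos: [0.4821, -0.1959, 0.1539]
tcp_rot: [-0.393, 0.588, -0.393, -0.588]
ft_force: [0.7, 0.3, -2.6]
width: 0.149
```

```bash
python3 look.py w4 corner
```

```text
[ 0.4821 -0.1959  0.1539] 7.1333
corner [280.  245.3] 0.66 [ 0.5484 -0.1346  0.01  ]
corner [255.  209.1] 0.45 [ 0.5179 -0.179   0.01  ]
```

View pics/w4.png

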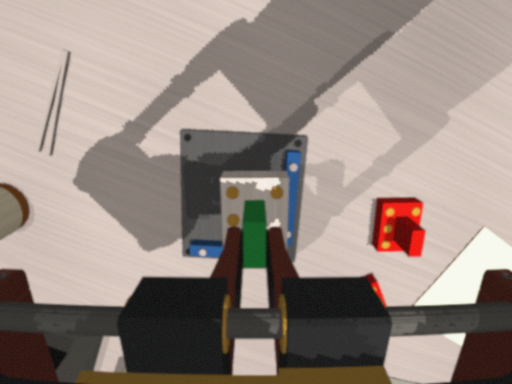

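Emit:
move_arm:
  targets:
    - {"fingers":0,"linear":[0,-10,-25],"delta_rot":[0,0,0]}
    - {"fingers":0,"linear":[0,-20,-50],"delta_rot":[0,0,0]}
    - {"fingers":0,"linear":[0,-30,-75],"delta_rot":[0,0,0]}
    - {"fingers":0,"linear":[0,-40,-90],"delta_rot":[0,0,0]}
    - {"fingers":0,"linear":[0,-40,-90],"delta_rot":[0,0,0]}
    - {"fingers":0,"linear":[0,-40,-90],"delta_rot":[0,0,0]}
    - {"fingers":0,"linear":[0,-40,-90],"delta_rot":[0,0,0]}
    - {"fingers":0,"linear":[0,-40,-90],"delta_rot":[0,0,0]}
    - {"fingers":0,"linear":[0,-40,-90],"delta_rot":[0,0,0]}
    - {"fingers":0,"linear":[0,-40,-90],"delta_rot":[0,0,0]}

```text
time: 8.07
ee_pos: [0.5533, -0.2635, 0.1544]
tcp_rot: [-0.393, 0.588, -0.393, -0.588]
ft_force: [0.2, -0.2, -2.1]
width: 0.146
```

```bash
python3 look.py w5 corner;python3 - <<'E'
import cv2
a=cv2.imread('pics/w5.png')[80:260,230:430];cv2.imwrite('pics/w5c.png',cv2.resize(a,None,fx=4,fy=4,interpolation=2))
a=cv2.imread('pics/w4.png')[110:270,160:320];cv2.imwrite('pics/w4c.png',cv2.resize(a,None,fx=4,fy=4,interpolation=2)[:600])
E
```

```text
[ 0.5533 -0.2635  0.1544] 8.0667
corner [357.  212.9] 0.91 [ 0.5491 -0.1375  0.01  ]
```

View pics/w5.png

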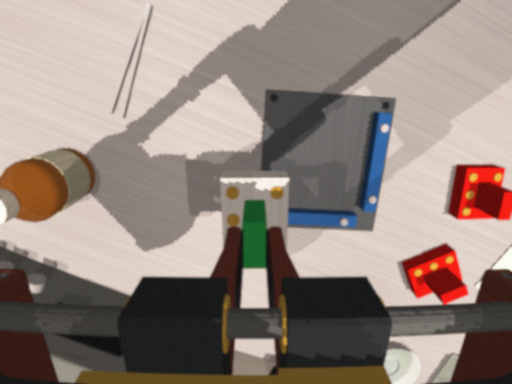

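View pics/w5c.png

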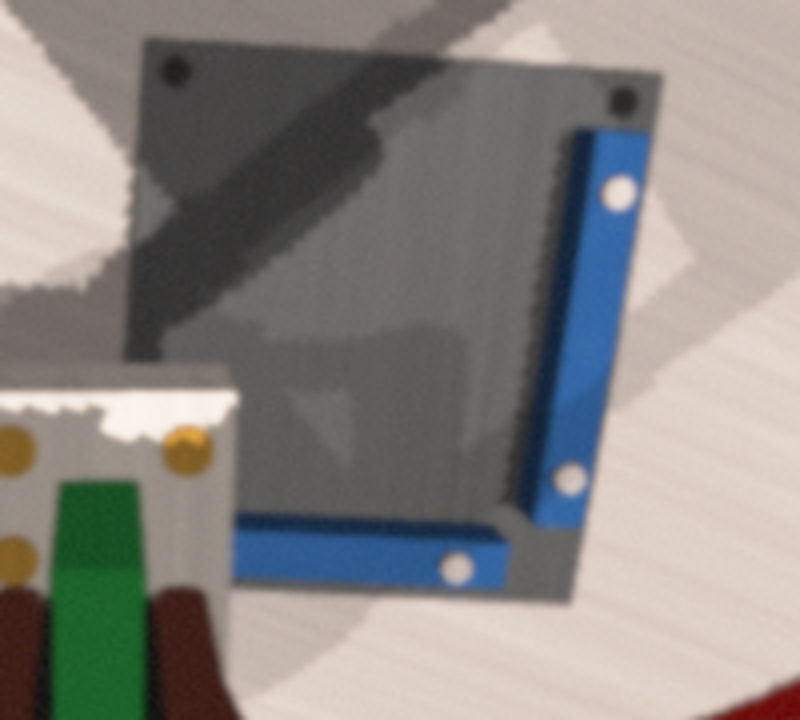

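View pics/w4c.png

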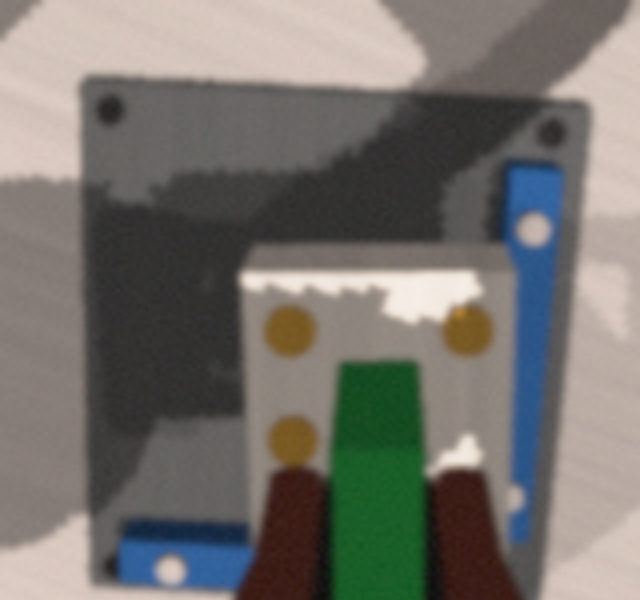

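Run:
```python
from h import *; import pickle
np.set_printoptions(precision=4,suppress=True)
c4=pickle.load(open('w4.pkl','rb'))[1];s,c=pickle.load(open('w5.pkl','rb'))
f=lambda q,o:[(q[0]+.5)/4-.5+o[0],(q[1]+.5)/4-.5+o[1]]
g=lambda q:atz(c,f(q,(230,80)),.026); h=lambda q,z=.026:atz(c4,f(q,(160,110)),z)
a=lambda v:np.degrees(np.arctan2(v[1],v[0]))
L1,L2=g((591,130)),g((536,525));S1,S2=g((619,193)),g((570,480));F2,F1=g((235,530)),g((508,542));S3=g((457,569));S4=h((171,570))
print('left inner',L1,L2,a(L2-L1));print('left screws',S1,S2,a(S2-S1),np.linalg.norm(S2-S1));print('w4',h((534,230)))
print('far inner',F1,F2,a(F1-F2),'far screws',S3,S4,a(S3-S4),np.linalg.norm(S3-S4))
t=np.radians(a(S2-S1));x=np.array([np.cos(t),np.sin(t)]);y=np.array([-x[1],x[0]])
# plate corners
for q in [(147,40),(662,74),(572,602)]: print('plate',atz(c,f(q,(230,80)),.01))
for nm,v in [('L1',L1),('L2',L2),('S1',S1),('S2',S2)]: print(nm,'y',v[:2]@y)
for nm,v in [('F1',F1),('F2',F2),('S3',S3),('S4',S4)]: print(nm,'x',v[:2]@x)
# heights by triangulation: left upper screw, plate corner
print(tri([ray(c,f((619,193),(230,80))),ray(c4,f((534,230),(160,110)))]))
print(tri([ray(c,f((662,74),(230,80))),ray(c4,f((588,104),(160,110)))]))
print(tri([ray(c,f((175,72),(230,80))),ray(c4,f((110,110),(160,110)))]))
q=s['tcp_rot']
from scipy.spatial.transform import Rotation as R
M=R.from_quat([q[1],q[2],q[3],q[0]]).as_matrix();print(M,'tool z ang',a(M[:2,2]))
# carrier dots in c5, relative to tool
for p in [(188,450)]: print(M.T@(atz(c,f(p,(230,80)),.1316)-s['ee_pos']))
for p in [(468,332),(290,332),(293,441)]:
  s4=pickle.load(open('w4.pkl','rb'))[0];print(M.T@(atz(c4,f(p,(160,110)),s4['ee_pos'][2]-.0225)-s4['ee_pos']))
```

```text
left inner [ 0.4434 -0.1766  0.026 ] [ 0.5407 -0.1396  0.026 ] 20.810990185132013
left screws [ 0.4542 -0.1626  0.026 ] [ 0.5258 -0.1373  0.026 ] 19.437909481000055 0.07600209010059446
w4 [ 0.4551 -0.163   0.026 ]
far inner [ 0.548  -0.1444  0.026 ] [ 0.5732 -0.2145  0.026 ] 109.75117777255592 far screws [ 0.5604 -0.1536  0.026 ] [ 0.5825 -0.216   0.026 ] 109.56296106817422 0.06622107669059529
plate [ 0.4665 -0.2853  0.01  ]
plate [ 0.4217 -0.16    0.01  ]
plate [ 0.5611 -0.11    0.01  ]
L1 y -0.31409078421639597
L2 y -0.31159665639503353
S1 y -0.304438544619911
S2 y -0.30443854461991093
F1 x 0.4687190867785082
F2 x 0.46912658648543515
S3 x 0.47729377577022275
S4 x 0.4774383072564918
(array([ 0.4545, -0.1637,  0.029 ]), [np.float64(0.15291440010618518), np.float64(0.15291440010615062)])
(array([ 0.4216, -0.1605,  0.0106]), [np.float64(0.30517328100557717), np.float64(0.30517328100560026)])
(array([ 0.4709, -0.2757,  0.01  ]), [np.float64(0.02188304653624236), np.float64(0.0218830465364007)])
[[ 0.0007 -0.9235 -0.3836]
 [-0.0004 -0.3836  0.9235]
 [-1.     -0.0005 -0.0006]] tool z ang 112.553989452816
[0.0228 0.0187 0.0163]
[0.0225 0.0185 0.0163]
[ 0.0225  0.0185 -0.0145]
[ 0.0225 -0.0019 -0.0144]
```

Emit:
move_arm:
  targets:
    - {"fingers":0,"linear":[0,0,20],"delta_rot":[0.02,0,0]}
    - {"fingers":0,"linear":[0,0,45],"delta_rot":[0.04,0,0]}
    - {"fingers":0,"linear":[5,0,70],"delta_rot":[0.051,0,0]}
    - {"fingers":0,"linear":[20,-1,85],"delta_rot":[0.051,0,0]}
    - {"fingers":0,"linear":[40,-1,89],"delta_rot":[0.051,0,0]}
    - {"fingers":0,"linear":[54,-1,89],"delta_rot":[0.051,0,0]}
    - {"fingers":0,"linear":[54,-1,89],"delta_rot":[0.051,0,0]}
    - {"fingers":0,"linear":[54,-1,89],"delta_rot":[0.051,0,0]}
    - {"fingers":0,"linear":[54,-1,89],"delta_rot":[0.051,0,0]}
    - {"fingers":0,"linear":[54,-1,89],"delta_rot":[0.051,0,0]}

```text
time: 9.0
ee_pos: [0.521, -0.1821, 0.1012]
tcp_rot: [-0.408, 0.578, -0.408, -0.577]
ft_force: [0.3, 0.5, -1.5]
width: 0.15
```

```bash
python3 look.py w6;python3 - <<'E'
import cv2
a=cv2.imread('pics/w6.png')[110:270,170:330];cv2.imwrite('pics/w6c.png',cv2.resize(a,None,fx=3.75,fy=3.75,interpolation=2))
E
```

```text
[ 0.521  -0.1821  0.1012] 9.0
```

View pics/w6c.png

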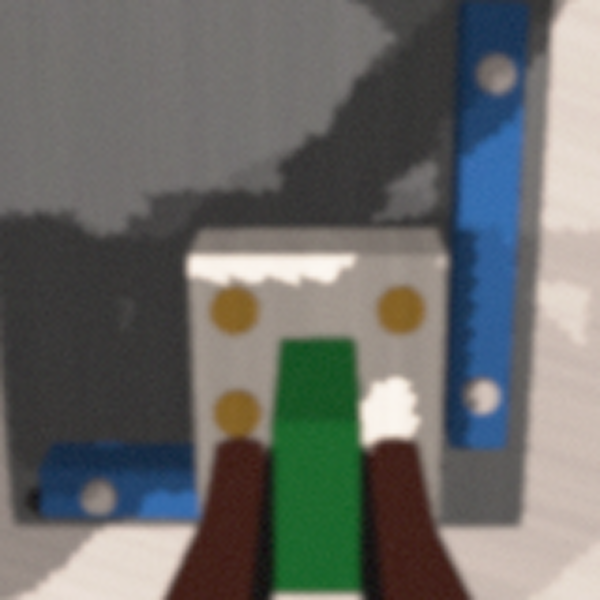

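Run:
```python
from h import *; import pickle
np.set_printoptions(precision=4,suppress=True)
s,c=pickle.load(open('w6.pkl','rb'))
f=lambda q,z=.026:atz(c,[(q[0]+.5)/3.75-.5+170,(q[1]+.5)/3.75-.5+110],z)
from scipy.spatial.transform import Rotation as R
q=s['tcp_rot'];M=R.from_quat([q[1],q[2],q[3],q[0]]).as_matrix()
for p in [(497,75),(482,397),(98,497)]: print('screw in tool',M.T@(f(p)-s['ee_pos']))
for p in [(235,310),(400,310),(237,413)]: print('dot',M.T@(f(p,s['ee_pos'][2]-.0225)-s['ee_pos']))
a=lambda v:np.degrees(np.arctan2(v[1],v[0]));print(a(M[:2,2]),M[2])
```

```text
screw in tool [0.0751 0.056  0.0402]
screw in tool [ 0.0752 -0.0196  0.0401]
screw in tool [ 0.0753 -0.0461 -0.0529]
dot [ 0.0225  0.0187 -0.0144]
dot [0.0225 0.0187 0.016 ]
dot [ 0.0225 -0.0018 -0.0144]
109.57315607950456 [-1.     -0.0014 -0.0014]
```

Emit:
move_arm:
  targets:
    - {"fingers":0,"linear":[15,0,0],"delta_rot":[0,0,0]}
    - {"fingers":0,"linear":[30,0,0],"delta_rot":[0,0,0]}
    - {"fingers":0,"linear":[40,0,0],"delta_rot":[0,0,0]}
    - {"fingers":0,"linear":[44,0,0],"delta_rot":[0,0,0]}
    - {"fingers":0,"linear":[46,0,0],"delta_rot":[0,0,0]}
    - {"fingers":0,"linear":[47,0,0],"delta_rot":[0,0,0]}
    - {"fingers":0,"linear":[48,0,0],"delta_rot":[0,0,0]}
    - {"fingers":0,"linear":[48,0,0],"delta_rot":[0,0,0]}
    - {"fingers":0,"linear":[48,0,0],"delta_rot":[0,0,0]}
    - {"fingers":0,"linear":[48,0,0],"delta_rot":[0,0,0]}

```text
time: 9.88
ee_pos: [0.5206, -0.1814, 0.0525]
tcp_rot: [-0.408, 0.578, -0.407, -0.578]
ft_force: [0.1, -0.0, -2.5]
width: 0.148
```

Emit:
move_arm:
  targets:
    - {"fingers":0,"linear":[0.5,0,0],"delta_rot":[0,0,0]}
    - {"fingers":0,"linear":[0.5,0,0],"delta_rot":[0,0,0]}
    - {"fingers":0,"linear":[1,0,0],"delta_rot":[0,0,0]}
    - {"fingers":0,"linear":[1,0,0],"delta_rot":[0,0,0]}
    - {"fingers":0,"linear":[1,0,0],"delta_rot":[0,0,0]}
    - {"fingers":0,"linear":[1,0,0],"delta_rot":[0,0,0]}
    - {"fingers":0,"linear":[1,0,0],"delta_rot":[0,0,0]}
    - {"fingers":0,"linear":[1,0,0],"delta_rot":[0,0,0]}
    - {"fingers":0,"linear":[1,0,0],"delta_rot":[0,0,0]}
    - {"fingers":0,"linear":[1,0,0],"delta_rot":[0,0,0]}

```text
time: 10.72
ee_pos: [0.5203, -0.1813, 0.0508]
tcp_rot: [-0.408, 0.578, -0.408, -0.578]
ft_force: [0.3, 0.4, -1.8]
width: 0.145
```

Emit:
move_arm:
  targets:
    - {"fingers":0,"linear":[0.5,0,0],"delta_rot":[0,0,0]}
    - {"fingers":0,"linear":[0.5,0,0],"delta_rot":[0,0,0]}
    - {"fingers":0,"linear":[1,0,0],"delta_rot":[0,0,0]}
    - {"fingers":0,"linear":[1,0,0],"delta_rot":[0,0,0]}
    - {"fingers":0,"linear":[1,0,0],"delta_rot":[0,0,0]}
    - {"fingers":0,"linear":[1,0,0],"delta_rot":[0,0,0]}
    - {"fingers":0,"linear":[1,0,0],"delta_rot":[0,0,0]}
    - {"fingers":0,"linear":[1,0,0],"delta_rot":[0,0,0]}
    - {"fingers":0,"linear":[1,0,0],"delta_rot":[0,0,0]}
    - {"fingers":0,"linear":[1,0,0],"delta_rot":[0,0,0]}

```text
time: 11.55
ee_pos: [0.5204, -0.1813, 0.0499]
tcp_rot: [-0.408, 0.578, -0.408, -0.578]
ft_force: [0.3, 0.1, -2.4]
width: 0.144
```

Emit:
move_arm:
  targets:
    - {"fingers":0,"linear":[0.5,0,0],"delta_rot":[0,0,0]}
    - {"fingers":0,"linear":[0.5,0,0],"delta_rot":[0,0,0]}
    - {"fingers":0,"linear":[1,0,0],"delta_rot":[0,0,0]}
    - {"fingers":0,"linear":[1,0,0],"delta_rot":[0,0,0]}
    - {"fingers":0,"linear":[1,0,0],"delta_rot":[0,0,0]}
    - {"fingers":0,"linear":[1,0,0],"delta_rot":[0,0,0]}
    - {"fingers":0,"linear":[1,0,0],"delta_rot":[0,0,0]}
    - {"fingers":0,"linear":[1,0,0],"delta_rot":[0,0,0]}
    - {"fingers":0,"linear":[1,0,0],"delta_rot":[0,0,0]}
    - {"fingers":0,"linear":[1,0,0],"delta_rot":[0,0,0]}

```text
time: 12.38
ee_pos: [0.5204, -0.1813, 0.0489]
tcp_rot: [-0.408, 0.578, -0.408, -0.578]
ft_force: [0.5, 0.8, -1.0]
width: 0.15
```

```bash
python3 look.py w7;python3 - <<'E'
from h import *
s=telemetry.observe();print(s['ft_force'],s['torque'],s['ee_pos'])
cv2.imwrite('pics/s7.png',cv2.resize(imaging.capture('scene')[200:290,150:270],None,fx=5,fy=5,interpolation=2))
a=cv2.imread('pics/w7.png')[110:270,170:330];cv2.imwrite('pics/w7c.png',cv2.resize(a,None,fx=3.75,fy=3.75,interpolation=2))
E
```

```text
[ 0.5204 -0.1813  0.0489] 12.3833
[-0.29089529 -0.16748374 -1.29798156] [ 0.12842859  0.08065045 -0.00691453] [ 0.52038169 -0.18127849  0.04894212]
```

View pics/w7c.png

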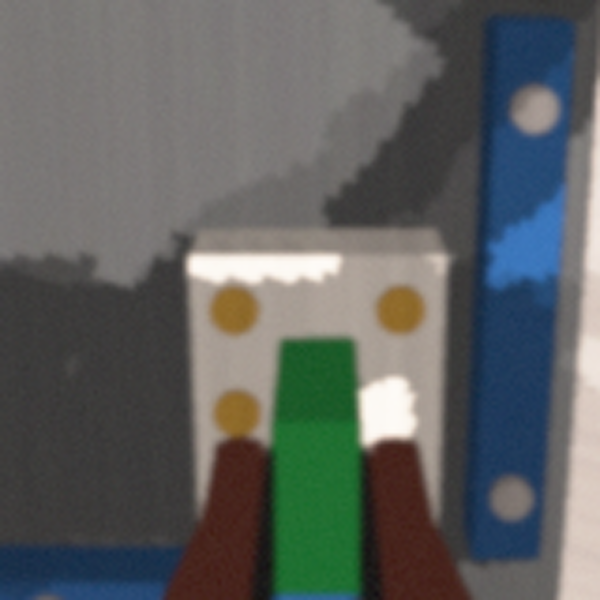

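View pics/s7.png

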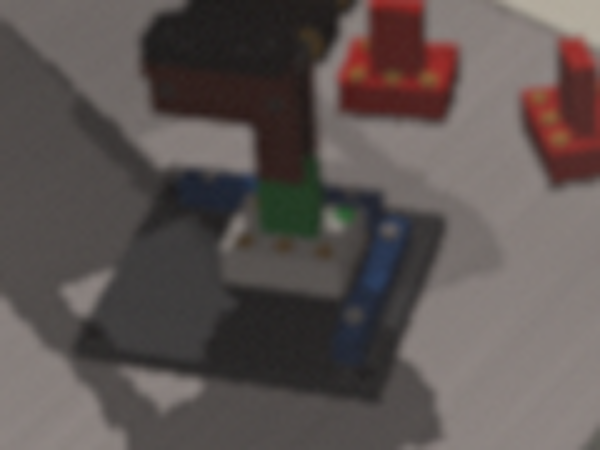

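Emit:
move_arm:
  targets:
    - {"fingers":0,"linear":[0.5,0,0],"delta_rot":[0,0,0]}
    - {"fingers":0,"linear":[0.5,0,0],"delta_rot":[0,0,0]}
    - {"fingers":0,"linear":[1,0,0],"delta_rot":[0,0,0]}
    - {"fingers":0,"linear":[1,0,0],"delta_rot":[0,0,0]}
    - {"fingers":0,"linear":[1,0,0],"delta_rot":[0,0,0]}
    - {"fingers":0,"linear":[1,0,0],"delta_rot":[0,0,0]}
    - {"fingers":0,"linear":[1,0,0],"delta_rot":[0,0,0]}
    - {"fingers":0,"linear":[1,0,0],"delta_rot":[0,0,0]}
    - {"fingers":0,"linear":[1,0,0],"delta_rot":[0,0,0]}
    - {"fingers":0,"linear":[1,0,0],"delta_rot":[0,0,0]}

```text
time: 13.32
ee_pos: [0.5207, -0.1813, 0.0488]
tcp_rot: [-0.408, 0.578, -0.407, -0.577]
ft_force: [-2.1, 1.6, 5.1]
width: 0.143
```

```bash
python3 -c "
from h import *
s=telemetry.observe();print(s['ft_force'],s['torque'],s['ee_pos'])"
```

```text
[-2.13228724  1.64352199  5.1197494 ] [ 0.24552484  0.30410242 -0.01572753] [ 0.52068001 -0.18134977  0.04878255]
```

Emit:
move_arm:
  targets:
    - {"fingers":0,"linear":[0,0,2],"delta_rot":[0,0,0]}
    - {"fingers":0,"linear":[0,-1,4],"delta_rot":[0,0,0]}
    - {"fingers":0,"linear":[0,-2,6],"delta_rot":[0,0,0]}
    - {"fingers":0,"linear":[0,-4,8],"delta_rot":[0,0,0]}
    - {"fingers":0,"linear":[0,-5,8.5],"delta_rot":[0,0,0]}
    - {"fingers":0,"linear":[0,-6,9],"delta_rot":[0,0,0]}
    - {"fingers":0,"linear":[0,-7,9.5],"delta_rot":[0,0,0]}
    - {"fingers":0,"linear":[0,-7.5,9.5],"delta_rot":[0,0,0]}
    - {"fingers":0,"linear":[0,-7.5,9.5],"delta_rot":[0,0,0]}
    - {"fingers":0,"linear":[0,-7.5,9.5],"delta_rot":[0,0,0]}
  squeeze: 50

```text
time: 14.15
ee_pos: [0.5246, -0.1714, 0.0489]
tcp_rot: [-0.407, 0.579, -0.408, -0.577]
ft_force: [-1.1, -4.9, 5.2]
width: 0.143
```

```bash
cat > st.py <<'E'
from h import *
from scipy.spatial.transform import Rotation as R
np.set_printoptions(precision=4,suppress=True)
s=telemetry.observe();q=s['tcp_rot'];M=R.from_quat([q[1],q[2],q[3],q[0]]).as_matrix()
t=np.radians(19.55);x=np.array([np.cos(t),np.sin(t),0]);y=np.array([-x[1],x[0],0])
F=np.array(s['ft_force']);p=np.array(s['ee_pos'])
print('F on carrier x,y,z',-F@x,-F@y,-F[2],'tau',s['torque'],'uv',p@x,p@y,p[2],'zang',np.degrees(np.arctan2(M[1,2],M[0,2])),'xtilt',M[:2,0],s['width']*88,s['time'])
E
python3 st.py
```

```text
F on carrier x,y,z 2.6511641474674867 4.281728012465607 -5.227609248832226 tau [-0.8256  0.2106 -0.0553] uv 0.43696748183376444 -0.33704417458717784 0.04886883873800204 zang 109.56049880430326 xtilt [ 0.0014 -0.0033] 12.608415239384454 14.15
```

Emit:
move_arm:
  targets:
    - {"fingers":0,"linear":[0,-0.5,0.3],"delta_rot":[0,0,0]}
    - {"fingers":0,"linear":[0,-1,0.6],"delta_rot":[0,0,0]}
    - {"fingers":0,"linear":[0,-1.5,1],"delta_rot":[0,0,0]}
    - {"fingers":0,"linear":[0,-1.5,1],"delta_rot":[0,0,0]}
    - {"fingers":0,"linear":[0,-1.5,1],"delta_rot":[0,0,0]}
    - {"fingers":0,"linear":[0,-1.5,1],"delta_rot":[0,0,0]}
    - {"fingers":0,"linear":[0,-1.5,1],"delta_rot":[0,0,0]}
    - {"fingers":0,"linear":[0,-1.5,1],"delta_rot":[0,0,0]}
    - {"fingers":0,"linear":[0,-1.5,1],"delta_rot":[0,0,0]}
    - {"fingers":0,"linear":[0,-1.5,1],"delta_rot":[0,0,0]}

```text
time: 14.98
ee_pos: [0.5257, -0.1706, 0.0491]
tcp_rot: [-0.407, 0.579, -0.409, -0.576]
ft_force: [-1.8, -5.8, 5.7]
width: 0.142
```

```bash
python3 st.py
```

```text
F on carrier x,y,z 3.6503496782861067 4.866204941868929 -5.717004429773597 tau [-1.1718  0.2558 -0.0397] uv 0.43827305829728663 -0.3366627460243363 0.049147082404279833 zang 109.53786536327446 xtilt [ 0.0017 -0.0045] 12.527378535608005 14.9833
```

Emit:
move_arm:
  targets:
    - {"fingers":0,"linear":[0,-0.5,0.5],"delta_rot":[0,0,0]}
    - {"fingers":0,"linear":[0,-1,1],"delta_rot":[0,0,0]}
    - {"fingers":0,"linear":[0,-1.5,1],"delta_rot":[0,0,0]}
    - {"fingers":0,"linear":[0,-2,1],"delta_rot":[0,0,0]}
    - {"fingers":0,"linear":[0,-2,1],"delta_rot":[0,0,0]}
    - {"fingers":0,"linear":[0,-2,1],"delta_rot":[0,0,0]}
    - {"fingers":0,"linear":[0,-2,1],"delta_rot":[0,0,0]}
    - {"fingers":0,"linear":[0,-2,1],"delta_rot":[0,0,0]}
    - {"fingers":0,"linear":[0,-2,1],"delta_rot":[0,0,0]}
    - {"fingers":0,"linear":[0,-2,1],"delta_rot":[0,0,0]}

```text
time: 15.82
ee_pos: [0.5267, -0.1698, 0.0494]
tcp_rot: [-0.407, 0.579, -0.41, -0.576]
ft_force: [-4.3, -8.8, 8.0]
width: 0.142
```

```bash
python3 st.py; python3 look.py w8
python3 - <<'E'
import cv2
a=cv2.imread('pics/w8.png')[110:270,170:330];cv2.imwrite('pics/w8c.png',cv2.resize(a,None,fx=3.75,fy=3.75,interpolation=2))
E
```

```text
F on carrier x,y,z 7.032044460085547 6.891977494223172 -8.010437388673942 tau [-1.6119  0.7492 -0.0882] uv 0.4395123616538658 -0.3362514990413705 0.04944578894962335 zang 109.50587275697012 xtilt [ 0.0008 -0.0059] 12.494810709994507 15.8167
[ 0.5267 -0.1698  0.0494] 15.8167
```

View pics/w8c.png

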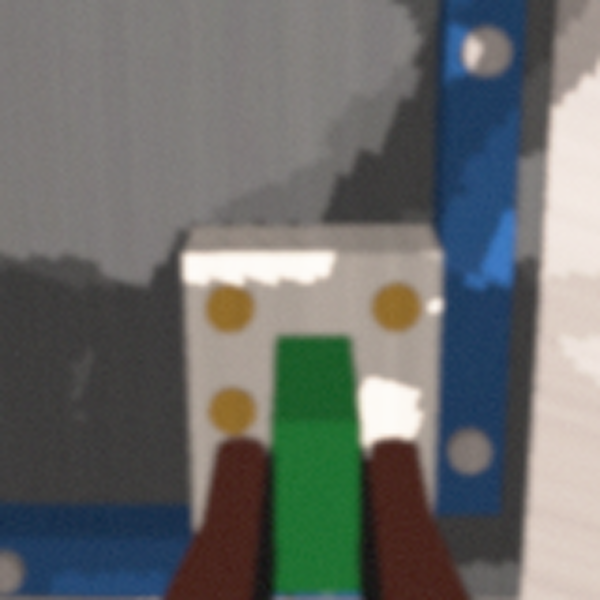

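Emit:
move_arm:
  targets:
    - {"fingers":0,"linear":[0.5,0,0],"delta_rot":[0,-0.002,0]}
    - {"fingers":0,"linear":[1,0,0],"delta_rot":[0,-0.004,0]}
    - {"fingers":0,"linear":[1.5,0,0],"delta_rot":[0,-0.006,-0.001]}
    - {"fingers":0,"linear":[2,-0.3,0.2],"delta_rot":[0,-0.008,-0.002]}
    - {"fingers":0,"linear":[2,-0.6,0.5],"delta_rot":[0,-0.008,-0.002]}
    - {"fingers":0,"linear":[2,-1,1],"delta_rot":[0,-0.008,-0.002]}
    - {"fingers":0,"linear":[2,-1,1],"delta_rot":[0,-0.008,-0.002]}
    - {"fingers":0,"linear":[2,-1,1],"delta_rot":[0,-0.008,-0.002]}
    - {"fingers":0,"linear":[2,-1,1],"delta_rot":[0,-0.008,-0.002]}
    - {"fingers":0,"linear":[2,-1,1],"delta_rot":[0,-0.008,-0.002]}
  squeeze: 60

```text
time: 16.7
ee_pos: [0.527, -0.1702, 0.0491]
tcp_rot: [-0.408, 0.577, -0.409, -0.577]
ft_force: [-8.8, -12.4, 14.6]
width: 0.137
```

```bash
python3 st.py
```

```text
F on carrier x,y,z 12.467104690758834 8.762132847693078 -14.62243655195846 tau [-2.1748  1.6109 -0.0937] uv 0.43966350057417675 -0.336744881595877 0.049124187221306403 zang 109.44548842420102 xtilt [ 0.0001 -0.0009] 12.047178205846885 16.7
```

Emit:
move_arm:
  targets:
    - {"fingers":0,"linear":[0.4,0,0.3],"delta_rot":[0,-0.001,0]}
    - {"fingers":0,"linear":[0.7,-0.2,0.6],"delta_rot":[0,-0.002,-0.001]}
    - {"fingers":0,"linear":[1,-0.4,1],"delta_rot":[0,-0.003,-0.001]}
    - {"fingers":0,"linear":[1,-0.5,1.5],"delta_rot":[0,-0.004,-0.001]}
    - {"fingers":0,"linear":[1,-0.5,1.5],"delta_rot":[0,-0.004,-0.001]}
    - {"fingers":0,"linear":[1,-0.5,1.5],"delta_rot":[0,-0.004,-0.001]}
    - {"fingers":0,"linear":[1,-0.5,1.5],"delta_rot":[0,-0.004,-0.001]}
    - {"fingers":0,"linear":[1,-0.5,1.5],"delta_rot":[0,-0.004,-0.001]}
    - {"fingers":0,"linear":[1,-0.5,1.5],"delta_rot":[0,-0.004,-0.001]}
    - {"fingers":0,"linear":[1,-0.5,1.5],"delta_rot":[0,-0.004,-0.001]}

```text
time: 17.53
ee_pos: [0.5271, -0.17, 0.0491]
tcp_rot: [-0.409, 0.577, -0.408, -0.577]
ft_force: [-9.9, -14.9, 18.6]
width: 0.139
```

```bash
python3 st.py; python3 look.py w9
python3 - <<'E'
from h import *; import pickle
a=cv2.imread('pics/w9.png')[110:270,170:330];cv2.imwrite('pics/w9c.png',cv2.resize(a,None,fx=3.75,fy=3.75,interpolation=2))
im=imaging.capture('scene')
cv2.imwrite('pics/s9.png',cv2.resize(im[200:290,150:270],None,fx=6,fy=6,interpolation=2))
cv2.imwrite('pics/s9f.png',im)
cv2.imwrite('pics/t9.png',imaging.capture('top'))
E
```

```text
F on carrier x,y,z 14.332338895630961 10.767038228085807 -18.630984781269493 tau [-2.8461  1.8853 -0.042 ] uv 0.43978593451920817 -0.3365773534613943 0.049127017348322706 zang 109.4063794113816 xtilt [0.0005 0.0006] 12.193886795265307 17.5333
[ 0.5271 -0.17    0.0491] 17.5333
```

View pics/w9c.png

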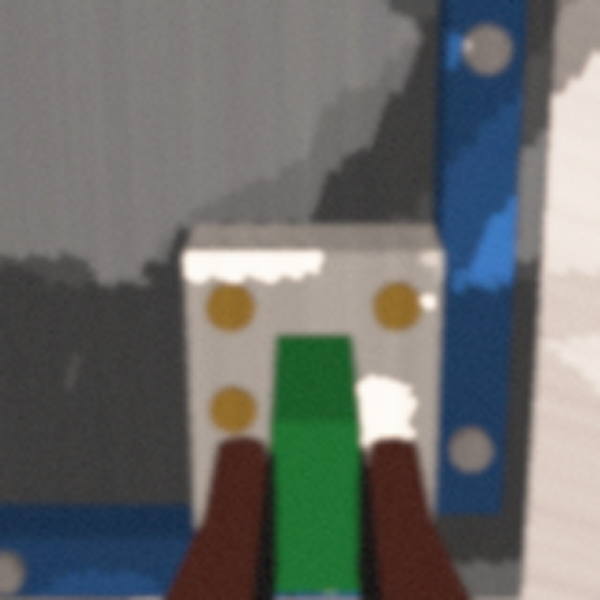

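View pics/s9.png

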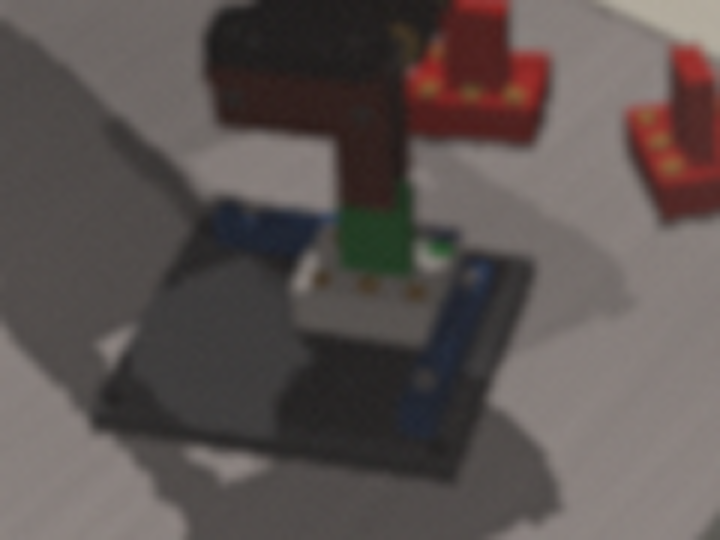

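View pics/t9.png

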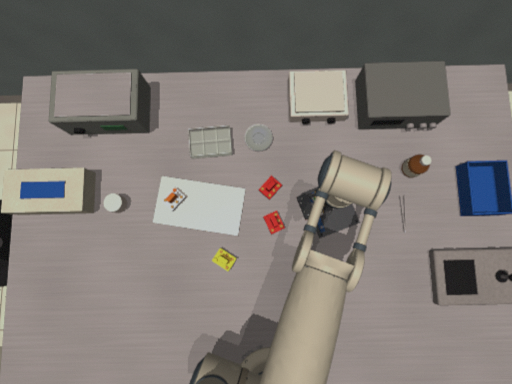

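Emit:
move_arm:
  targets:
    - {"fingers":0,"linear":[0.3,0,0.5],"delta_rot":[0,0,0]}
    - {"fingers":0,"linear":[0.5,-0.2,1],"delta_rot":[0,0,0]}
    - {"fingers":0,"linear":[0.7,-0.4,1.5],"delta_rot":[0,-0.001,0]}
    - {"fingers":0,"linear":[0.7,-0.5,2],"delta_rot":[0,-0.002,0]}
    - {"fingers":0,"linear":[0.7,-0.5,2],"delta_rot":[0,-0.002,0]}
    - {"fingers":0,"linear":[0.7,-0.5,2],"delta_rot":[0,-0.002,0]}
    - {"fingers":0,"linear":[0.7,-0.5,2],"delta_rot":[0,-0.002,0]}
    - {"fingers":0,"linear":[0.7,-0.5,2],"delta_rot":[0,-0.002,0]}
    - {"fingers":0,"linear":[0.7,-0.5,2],"delta_rot":[0,-0.002,0]}
    - {"fingers":0,"linear":[0.7,-0.5,2],"delta_rot":[0,-0.002,0]}

```text
time: 18.52
ee_pos: [0.5271, -0.1696, 0.0492]
tcp_rot: [-0.409, 0.577, -0.409, -0.577]
ft_force: [-9.9, -19.8, 20.1]
width: 0.141
```

```bash
python3 st.py; python3 look.py wa
python3 - <<'E'
from h import *; import pickle
a=cv2.imread('pics/wa.png')[110:270,170:330];cv2.imwrite('pics/wac.png',cv2.resize(a,None,fx=3.75,fy=3.75,interpolation=2))
E
```

```text
F on carrier x,y,z 15.960138031764641 15.296882446993443 -20.137771955905542 tau [-3.6988  2.0167 -0.0279] uv 0.4399316826897084 -0.33623495485610716 0.04924772439493199 zang 109.35333707094627 xtilt [ 0.0009 -0.0007] 12.42265493775301 18.5167
[ 0.5271 -0.1696  0.0492] 18.5167
```

View pics/wac.png

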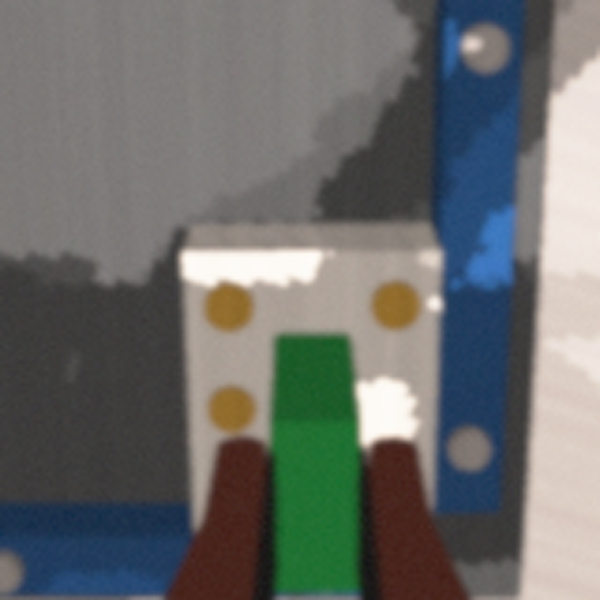

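Run:
```python
from h import *; import pickle
np.set_printoptions(precision=4,suppress=True)
s,c=pickle.load(open('wa.pkl','rb'))
f=lambda q,z=.026:atz(c,[(q[0]+.5)/3.75-.5+170,(q[1]+.5)/3.75-.5+110],z)
from scipy.spatial.transform import Rotation as R
q=s['tcp_rot'];M=R.from_quat([q[1],q[2],q[3],q[0]]).as_matrix()
for p in [(485,48),(469,449),(4,571)]: print('screw',M.T@(f(p)-s['ee_pos']))
D=[M.T@(f(p,.030)-s['ee_pos']) for p in [(228,306),(396,305),(231,408)]];print(np.array(D))
```

```text
screw [0.0232 0.0661 0.0298]
screw [ 0.0232 -0.0096  0.03  ]
screw [ 0.0233 -0.0366 -0.0621]
[[ 0.0192  0.0205 -0.0154]
 [ 0.0192  0.0207  0.015 ]
 [ 0.0193  0.0006 -0.0153]]
```

```bash
python3 st.py; python3 -c "
from cell import finish_job
print(finish_job())"
```

```text
F on carrier x,y,z 18.407684888275597 14.73827262000383 -20.24066680903633 tau [-3.701   1.979   0.0317] uv 0.439947904158509 -0.33624260403640904 0.049273211137221794 zang 109.35394493315992 xtilt [ 0.0009 -0.0007] 12.41033592014468 18.5667
the job is handed in; nothing more can be done
None
```

I took the green carrier off the white mat by its lug, set it on the station's base plate and pushed it into the corner with the green dot innermost. I handed the job in at 18.6 s, still gripping at 60 N and still pressing.

**Forces:** The last reading showed about 18 N toward the far fence, 15 N toward the left fence and 20 N down. Plate friction takes a few newtons of that. All were well below the limits.

**Fit:** In the last wrist picture the carrier is flush with both fences to about 0.1 mm and square to them to about 0.3°. The tool was tilted about 0.001 rad. Early in the pressing it leaned about 0.006 rad over the left fence. I corrected that with more downward force and a small counter-turn.

**Disagreements:**
- The carrier touched the plate about 3 mm lower than I had calculated, so I lowered it in 1 mm steps until the force showed contact.
- The gripper read 12–13 mm across the 14 mm lug.
- I could not see the far fence contact directly because the fingers hid it. I inferred it from the push force, the carrier no longer moving and the dot and screw positions.

**Surroundings:** The top view taken during the pressing showed the orange carrier, the look-alikes and the other objects where they started.

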